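# Put the HPLC columns away by length

## Task

Put the three loose steel HPLC columns away in the storage rack: lay each one, without dropping it, in the row made for its length, fully down in both saddles. Then swing the rack's retaining bar all the way down over them. Leave the beaker and the flask standing where they are.

Things in the scene. Friction and masses are not known exactly. Their poses are not given: they have to be found in the camera images.
- mid_short (a point): Middle of the short HPLC column, on its axis: loose plain steel tube, 120 mm long over all, 12 mm thick; at each end a hexagon nut 20 mm long, 22 mm across flats (25 over corners), and a 4 mm white plug; 72 mm of bare tube between the nuts. x runs along it, both ends alike. It lies on nut flats, axis 11 mm above the bench. 0.14 kg. The columns differ only in length: 120, 150, 180 mm.
- mid_medium (a point): Middle of the medium HPLC column, on its axis: loose plain steel tube, 150 mm long over all, 12 mm thick; at each end a hexagon nut 20 mm long, 22 mm across flats (25 over corners), and a 4 mm white plug; 102 mm of bare tube between the nuts. x runs along it, both ends alike. It lies on nut flats, axis 11 mm above the bench. 0.14 kg. The columns differ only in length: 120, 150, 180 mm.
- mid_long (a point): Middle of the long HPLC column, on its axis: loose plain steel tube, 180 mm long over all, 12 mm thick; at each end a hexagon nut 20 mm long, 22 mm across flats (25 over corners), and a 4 mm white plug; 132 mm of bare tube between the nuts. x runs along it, both ends alike. It lies on nut flats, axis 11 mm above the bench. 0.14 kg. The columns differ only in length: 120, 150, 180 mm.
- seat_short (a point): Where the middle of the short column lies when seated in its row (on the tube's axis, 29 mm above the bench). x runs along the row away from the robot, y left, z up. The row has two saddles 8 mm thick, inner faces 46 mm apart, centred here. The tube drops straight down into both, each nut into the gap between saddle and end stop, with 5 mm play each way lengthwise.
- seat_medium (a point): Where the middle of the medium column lies when seated in its row (on the tube's axis, 29 mm above the bench). x runs along the row away from the robot, y left, z up. The row has two saddles 8 mm thick, inner faces 76 mm apart, centred here. The tube drops straight down into both, each nut into the gap between saddle and end stop, with 5 mm play each way lengthwise.
- seat_long (a point): Where the middle of the long column lies when seated in its row (on the tube's axis, 29 mm above the bench). x runs along the row away from the robot, y left, z up. The row has two saddles 8 mm thick, inner faces 106 mm apart, centred here. The tube drops straight down into both, each nut into the gap between saddle and end stop, with 5 mm play each way lengthwise.
- rack: Fixed rack, 240 x 206 mm aluminium plate, origin at its centre on the bench, x along the rows. Three rows (grey inserts, white saddles and end stops) 58 mm apart, in changing order, far ends in line. Saddle slots are 15 mm wide, mouths rounded, saddle tops 9 mm above the seated tube's axis; the row's floor is 15 mm below it. A column of another length rides up on saddles or end stops.
- keeper (a joint): Retaining bar, a steel U frame hinged along the rack's far edge: 0 = closed, down across all three tubes on its rests; 1.57 = upright; 1.9 = leaning away from the robot. Starts at 1.6 to 1.85. Stiff hinge: it stays where it is left and takes about 2 N at the bar. Closed, it clears seated tubes by about 4 mm; it cannot close if a column rides high.
- keeper_hinge (a point): Middle of the retaining bar's hinge axis, 44 mm above the bench; fixed to the rack. x points away from the robot along the rows, y (left) along the hinge axis, z up.
- keeper_bar (a point): Middle of the retaining bar's cross bar (10 x 10 mm, 190 mm long along y), 71 mm from the hinge axis; moves with it. Its -x points from the hinge to the bar, its z is the face that looks up when closed. A black finger tab, 50 mm wide, 5 mm thick, extends 23 mm further from the hinge. Closed, the bar's top is 49 mm above the bench.
- beaker: Glass beaker, 61 x 65 x 81 mm, standing on the bench; origin under its centre. A bystander.
- conical_flask: Glass conical flask, 66 mm wide, 100 mm tall, standing on the bench; origin under its centre. A bystander.
- column_short: The same short column's body (see mid_short); its origin lies on the underside, 11 mm off the axis.
- column_medium: The same medium column's body (see mid_medium); its origin lies on the underside, 11 mm off the axis.
- column_long: The same long column's body (see mid_long); its origin lies on the underside, 11 mm off the axis.
Mind the look-alikes: they are no part of the job. What is shaped like the column_short but blue is not meant.

How it is judged:
By the outcome, as a careful person would: the job done as asked, in the order asked, and still so for the second after the job is handed in, with the robot touching nothing.
It also fails if it takes over 72 s, if anything falls off the work surface, if the arm or the gripper's body presses on something with over 40 N, if the wrist force passes 120 N, or if a joint passes its speed limit or range.

## Robot

A 6-joint arm with a two-finger parallel gripper is mounted at the origin on a cart in front of the work surface, level with it; the furniture and walls round the work are solid. World frame = base frame: x ahead of the robot, y to its left, z up, the work surface at z = 0. Lengths are in m, angles in rad, forces in N, time in s.
With the tool pointing down it reaches from about 0.35 to 0.85 m from the base axis. Payload 8.1 kg.
Tool frame: the origin (TCP) lies between the finger pads; the fingertips stand 8 mm ahead of it and the grasp point (between the pads) lies 11 mm behind it; z points along the fingers, y is the line along which they close (so a half turn about z gives the same grasp; the last joint's range is limited). The gripper opens to 85 mm and grips with 20 to 120 N. Pads are 22 mm wide; open, the fingers measure 114 mm over their backs; the gripper's body (76 mm by 85 mm) begins 54 mm behind the grasp point. The pads swing forward as they close: fully open they stand 13 mm farther back than shut.
Start: joints at [-1.388, 0.13, 1.488, -0, 1.523, -0.085], TCP at [0.159, -0.579, 0.239] pointing down, gripper open.
Joint ranges: [-2.96, 2.96], [-0.89, 2.26], [0.02, 2.5], [-1.34, 4.48], [0, 2.73], [-2.66, 2.66]. Speed limits (rad/s): [2.39, 2.39, 2.79, 3.14, 3.14, 3.14].

## Interface

Orientations are given as a 3x3 rotation matrix whose columns are the frame's x, y, z axes.
In Python, from plant import arm gives the robot as it stands. The module is installed in compiled form; this text tells all that it offers.
- The arm moves only by the shell command python3 -m pendant 'ROWS' [FORCE]. ROWS is JSON, one flat list of numbers, 7 for each row, row after row: the closure, from -1 (fully open) to 1 (shut), then the shift along the tool's x, y, z in mm, then the turn, a rotation vector about the tool's x, y, z in degrees. A call has 1 to 8 rows; each row shifts and turns the commanded pose from where the row before left it, along the tool's axes as they then stand; what a row does not reach is not made up. A row lasts 1/10 s, in which the tool goes at most 50 mm and 8.59 degrees, less where a joint would pass 70% of its speed; a pose out of reach is approached as far as the arm can. A call with a gripper value outside its range is refused whole. The fingers move at their own pace and stop on an object; FORCE is the grip in N (left out, the last holds). Time passes only in rows, so rows that do not move let the fingers close. It gives the time, the measured TCP pose, the force, the opening and the grip force at its end, in the units of the state.
- arm.sense(): the state, without advancing time (a new reading comes with each control period).
- arm.snapshot(name): name is "scene" or "top" or "wrist"; returns a dict with "pixels" (480x640x3 uint8, red, green, blue), "z_map" (480x640 float32, m along the optical axis (not along the pixel's ray), 0 where there is no reading), "K" (3x3 intrinsics, pixels), "D" ([k1, k2, p1, p2, k3] as OpenCV has them; the pictures are not rectified), "camera_from_world" (4x4, takes a point from world to camera coordinates); the wrist camera has in their place "tool_from_camera" (4x4, takes a point from camera to tool coordinates, whose origin is the TCP and whose axes are the flange's). Camera axes: x right, y up, looking along -z (the intrinsics and any distortion apply to the point x, -y, -z); pixel columns grow to the right and rows downward; lengths in m; the calibration is good to about 2 mm. A picture is of the moment at which its call begins: read the wrist's pose just before it.
- arm.close_job(): hands the job in; it is judged then, once.
The state is a dict: "clock": time; "q": joint angles; "dq": joint speeds; "effort": joint torques, N m; "position": TCP position; "eef_rot": TCP orientation; "force": force on the tool from outside, world axes, zero at the start; "wrist_torque": the same for the moment, N m; "width": finger opening in m; "finger_force": force on a finger pad.
Only numpy, scipy, OpenCV 4.12 (cv2) and the standard library are available. Lean on these libraries where they do the work, as an engineer would, in place of code of your own. Each camera call takes 0.05 s, during which the arm holds its last target. There are 200 camera calls.

## Working session

There is one attempt and no reset: what is moved stays moved. The work goes in short steps, Python scripts to look and compute and a shell command to move; the robot and the scene stay as the last step left them, time stands still between calls to the robot, and variables do not carry over. Pictures are saved under pics/ and viewed, at most 10 in all, crops included, and the job is handed in when it is done.

```bash
mkdir -p pics; cat > h.py <<'E'
import numpy as np, cv2
from plant import arm
def snap(n):
    s=arm.sense(); d=arm.snapshot(n)
    if n=="wrist":
        T=np.eye(4);T[:3,:3]=s["eef_rot"];T[:3,3]=s["position"]
        W=T@np.array(d["tool_from_camera"])
    else: W=np.linalg.inv(np.array(d["camera_from_world"]))
    d["W"]=W; return d
def ray(d,uv,z):
    uv=np.array(uv,float).reshape(-1,1,2)
    p=cv2.undistortPoints(uv,np.array(d["K"]),np.array(d["D"]))[:,0]
    r=np.c_[p[:,0],-p[:,1],-np.ones(len(p))]@d["W"][:3,:3].T
    o=d["W"][:3,3]; t=(z-o[2])/r[:,2]
    return o+t[:,None]*r
def cloud(d):
    v,u=np.mgrid[0:480,0:640]; uv=np.c_[u.ravel(),v.ravel()].astype(float)
    p=cv2.undistortPoints(uv.reshape(-1,1,2),np.array(d["K"]),np.array(d["D"]))[:,0]
    Z=d["z_map"].ravel()[:,None]
    P=np.c_[p[:,0],-p[:,1],-np.ones(len(p))]*Z
    return (P@d["W"][:3,:3].T+d["W"][:3,3]).reshape(480,640,3)
def save(d,f): cv2.imwrite("pics/"+f,d["pixels"][:,:,::-1])
E
python3 - <<'E'
from h import *
import pickle
for n in("top","scene"):
    d=snap(n); save(d,n+".png"); pickle.dump(d,open(n+".pkl","wb")); print(n,d["W"].round(3).tolist())
s=arm.sense();print(s["clock"],s["position"],s["eef_rot"],s["width"])
E
```

```text
top [[-0.01, 0.989, -0.148, 0.506], [-1.0, -0.013, -0.023, -0.095], [-0.025, 0.148, 0.989, 1.111], [0.0, 0.0, 0.0, 1.0]]
scene [[-0.809, 0.338, -0.481, -0.034], [-0.588, -0.459, 0.666, 0.853], [0.004, 0.821, 0.57, 0.884], [0.0, 0.0, 0.0, 1.0]]
0.1 [ 0.15872054 -0.5781174   0.23833086] [[ 9.64339963e-01  2.64666515e-01 -2.67938003e-04]
 [ 2.64666589e-01 -9.64338549e-01  1.66113974e-03]
 [ 1.81265121e-04 -1.67281767e-03 -9.99998584e-01]] 0.0854634499690368
```

View pics/top.png

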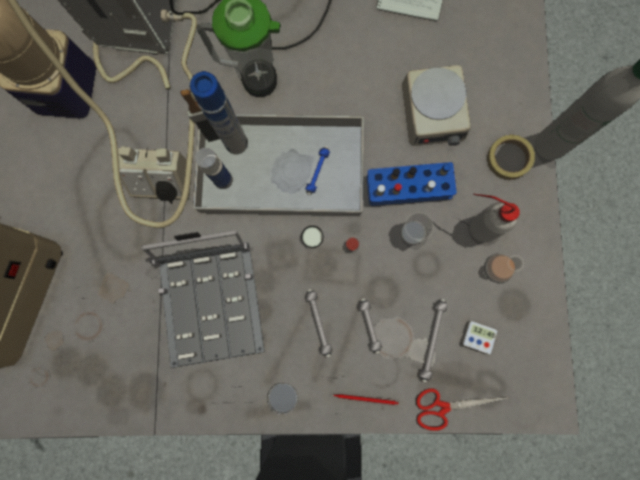

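View pics/scene.png

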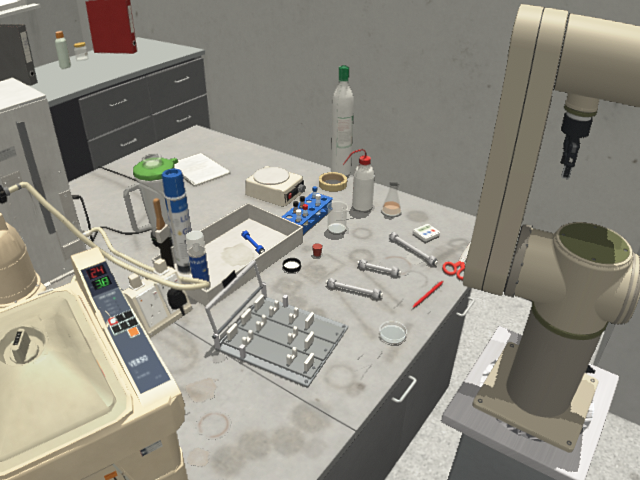

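The top view shows the columns at about (318,323), (370,325) and (434,340), the rack at about (210,308) with its bar up at (195,240), the beaker at (413,232) and the flask at (500,267). The blue decoy is in the tray. Next I'll measure these.

```bash
python3 - <<'E'
from h import *
import pickle
d=pickle.load(open("top.pkl","rb")); C=cloud(d); px=d["pixels"]
print("bench z",np.median(C[380:400,430:470,2]), np.median(C[300:310,270:290,2]))
for n,(u0,u1,v0,v1) in dict(a=(298,338,282,362),b=(354,388,292,358),c=(412,455,292,388)).items():
    Z=C[v0:v1,u0:u1,2]; m=((Z>0.008)&(Z<.04)).astype(np.uint8)
    k,l,st,_=cv2.connectedComponentsWithStats(m); i=1+st[1:,4].argmax()
    v,u=np.where(l==i); uv=np.c_[u+u0,v+v0].astype(float)
    P=ray(d,uv,0.014)[:,:2].astype(np.float32)
    r=cv2.minAreaRect(P); b=cv2.boxPoints(r)
    e=[b[1]-b[0],b[2]-b[1]]; L=max(e,key=np.linalg.norm)
    print(n,len(u),"c",np.round(r[0],4),"size",np.round(r[1],4),"ang",np.degrees(np.arctan2(L[1],L[0])).round(1),"zmax",C[uv[:,1].astype(int),uv[:,0].astype(int),2].max().round(3))
# rack: white saddles
v0,v1,u0,u1=225,375,140,275
s=px[v0:v1,u0:u1].astype(int); m=(s.min(2)>185).astype(np.uint8)
k,l,st,ce=cv2.connectedComponentsWithStats(m)
for i in range(1,k):
    if st[i,4]>8:
        c=ce[i]+[u0,v0]; p=ray(d,[c],.033)[0]; print("w",c.round(1),st[i,2:5],p[:2].round(4), np.median(C[v0:v1,u0:u1,2][l==i]).round(3))
cv2.imwrite("pics/rack.png",cv2.resize(px[215:375,140:275,::-1],None,fx=4,fy=3.7,interpolation=cv2.INTER_CUBIC))
for n,(u,v) in dict(beaker=(413,232),flask=(500,267)).items():
    print(n,ray(d,[(u,v)],.05)[0][:2].round(3))
print(np.sort(C[225:275,140:260,2].ravel())[::-1][:400:40])
E
```

```text
bench z -0.0009218840582796428 -0.0009875648803534531
a 482 c [ 0.5021 -0.057 ] size [0.1511 0.0252] ang 15.1 zmax 0.025
b 412 c [ 0.4942 -0.1695] size [0.1215 0.025 ] ang 15.2 zmax 0.026
c 570 c [ 0.4627 -0.3048] size [0.0247 0.1783] ang -15.6 zmax 0.026
beaker [ 0.693 -0.265]
flask [ 0.615 -0.445]
[1.11093716 0.14290167 0.13489886 0.13271643 0.12889108 0.12322728
 0.11985621 0.11858879 0.11815417 0.11761045]
```

View pics/rack.png

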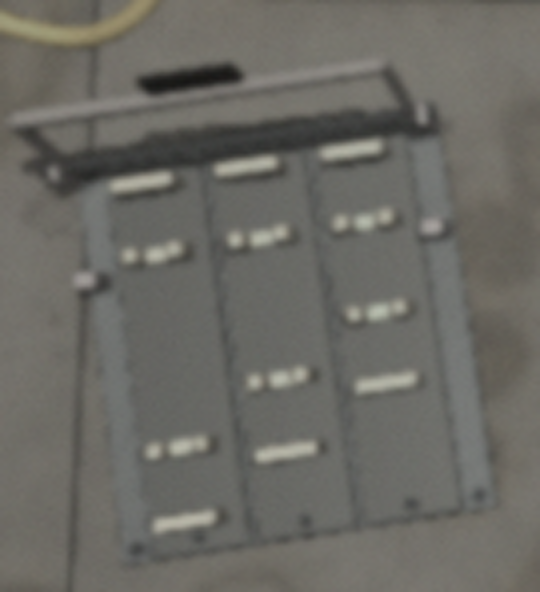

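The rows from left to right are long, medium, short. White saddles and end stops are clearly visible. I'll get the rack pose from them.

```bash
python3 - <<'E'
from h import *
import pickle
d=pickle.load(open("top.pkl","rb")); C=cloud(d); px=d["pixels"]
v0,v1,u0,u1=250,365,160,255
g=px[v0:v1,u0:u1].min(2); print(np.percentile(g,[5,50,90,95,99,100]))
m=(g>135).astype(np.uint8)
k,l,st,ce=cv2.connectedComponentsWithStats(m)
for i in range(1,k):
    if st[i,4]>4:
        c=ce[i]+[u0,v0]; print(c.round(1),st[i,2:5],ray(d,[c],.038)[0][:2].round(4),C[v0:v1,u0:u1,2][l==i].max().round(3))
E
python3 -m pendant '[-1,0,0,0,0,0,0]'
```

```text
[ 69. 100. 113. 128. 158. 171.]
[227.3 255. ] [14  5 35] [0.6494 0.139 ] 0.042
[200.7 259.5] [15  4 35] [0.6404 0.1968] 0.044
[174.8 263.7] [14  4 34] [0.6319 0.2531] 0.044
[230.8 274.4] [ 5  4 14] [0.6069 0.1305] 0.024
[235.5 273. ] [2 3 6] [0.6097 0.1203] 0.037
[224.4 274.8] [2 3 5] [0.6061 0.1444] 0.04
[247.5 275.5] [ 4  4 12] [0.604  0.0941] 0.042
[206.4 278.2] [ 8  5 25] [0.5993 0.1833] 0.039
[198.5 279. ] [2 3 6] [0.5978 0.2004] 0.041
[180.4 282.7] [ 8  5 22] [0.5903 0.2395] 0.037
[171.8 283.4] [3 2 5] [0.589 0.258] 0.04
[160.7 290. ] [3 3 7] [0.5751 0.2814] 0.04
[235.3 298.3] [ 9  4 26] [0.5551 0.1197] 1.111
[228.2 299.2] [3 3 6] [0.5534 0.1351] 0.039
[211.3 316.6] [ 8  4 23] [0.5168 0.1705] 0.039
[203.2 317.8] [3 3 6] [0.5143 0.188 ] 0.038
[235.8 317.8] [15  5 47] [0.5135 0.1179] 1.111
[178.  336.5] [3 4 8] [0.4758 0.2404] 0.039
[185.9 335.1] [ 8  4 24] [0.4784 0.2237] 0.039
[210.9 336.7] [15  5 45] [0.4745 0.1703] 0.043
[185.5 355.4] [14  6 45] [0.4363 0.2231] 0.043
clock: 0.2
position: [0.1587, -0.5783, 0.2386]
eef_rot: [[0.964, 0.265, -0.0], [0.265, -0.964, 0.001], [0.0, -0.001, -1.0]]
force: [0.0, 0.0, 0.5]
width: 0.0854
finger_force: 0.0
```

```bash
cat >> h.py <<'E'
def goal(x,y,z,yaw):
    s=arm.sense(); R=np.array(s["eef_rot"]); p=np.array(s["position"])
    cur=np.degrees(np.arctan2(R[1,0],R[0,0]))
    c,n=np.cos(np.radians(yaw)),np.sin(np.radians(yaw))
    G=np.array([[c,n,0],[n,-c,0],[0,0,-1.]])
    rv=np.degrees(cv2.Rodrigues(R.T@G)[0].ravel())
    t=R.T@(np.array([x,y,z])-p)*1000
    print("shift",t.round(1),"turn",rv.round(2),"| clk",round(s["clock"],2),"pos",p.round(4),"yaw",cur.round(2),"F",np.round(s["force"],1),"w",round(s["width"],4),"gf",round(s["finger_force"],1))
E
python3 - <<'E'
from h import *
d=snap("wrist"); print(np.array(d["tool_from_camera"]).round(3),d["K"])
goal(.52,.18,.30,8.9)
goal(.48,-.17,.24,15.2)
E
```

```text
[[ 0.001  0.96   0.28   0.07 ]
 [ 1.    -0.001 -0.     0.002]
 [-0.     0.28  -0.96  -0.135]
 [ 0.     0.     0.     1.   ]] [[424.91427648   0.         320.905974  ]
 [  0.         424.91427648 235.41439096]
 [  0.           0.           1.        ]]
shift [ 549.1 -635.8  -60.6] turn [-0.05 -0.    6.44] | clk 0.25 pos [ 0.1588 -0.5784  0.2388] yaw 15.34 F [-0.6 -0.3  0.7] w 0.0856 gf 0.0
shift [ 417.9 -308.8   -0.9] turn [-0.05 -0.01  0.14] | clk 0.25 pos [ 0.1588 -0.5784  0.2388] yaw 15.34 F [-0.6 -0.3  0.7] w 0.0856 gf 0.0
```

```bash
python3 -m pendant '[-1,50,-37,0,0,0,0,-1,50,-37,0,0,0,0,-1,50,-37,0,0,0,0,-1,50,-37,0,0,0,0,-1,50,-37,0,0,0,0,-1,50,-37,0,0,0,0,-1,50,-37,0,0,0,0,-1,50,-37,0,0,0,0]' 40; python3 - <<'E'
from h import *
goal(.48,-.17,.24,15.2)
goal(.52,.18,.28,8.9)
E
```

```text
clock: 1.05
position: [0.4068, -0.2623, 0.2395]
eef_rot: [[0.964, 0.264, 0.0], [0.264, -0.964, -0.0], [0.0, 0.001, -1.0]]
force: [1.3, -1.3, -0.3]
width: 0.0855
finger_force: 0.0
shift [ 95.  -69.6  -0.5] turn [ 0.03 -0.02  0.13] | clk 1.05 pos [ 0.4068 -0.2623  0.2395] yaw 15.33 F [ 1.3 -1.3 -0.3] w 0.0855 gf 0.0
shift [ 226.2 -396.6  -40.7] turn [ 0.03 -0.02  6.43] | clk 1.05 pos [ 0.4068 -0.2623  0.2395] yaw 15.33 F [ 1.3 -1.3 -0.3] w 0.0855 gf 0.0
```

```bash
python3 -m pendant '[-1,38,-28,0,0,0,0,-1,38,-28,0,0,0,0,-1,19,-14,0,0,0,0,-1,0,0,0,0,0,0]'; python3 - <<'E'
from h import *
import pickle
d=snap("wrist"); save(d,"w1.png"); pickle.dump(d,open("w1.pkl","wb"))
C=cloud(d); Z=C[:,:,2]; print("bench",np.median(Z[(Z<.006)&(Z>-.01)]))
m=((Z>0.007)&(Z<.03)).astype(np.uint8)
k,l,st,_=cv2.connectedComponentsWithStats(m)
for i in range(1,k):
    if st[i,4]<600: continue
    v,u=np.where(l==i); P=ray(d,np.c_[u,v].astype(float),.014)[:,:2].astype(np.float32)
    r=cv2.minAreaRect(P);b=cv2.boxPoints(r);L=max([b[1]-b[0],b[2]-b[1]],key=np.linalg.norm)
    a=(np.degrees(np.arctan2(L[1],L[0]))+90)%180-90
    print(np.round(r[0],4),np.round(r[1],4),a.round(1),st[i])
goal(.52,.18,.28,8.9)
E
```

```text
clock: 1.45
position: [0.4804, -0.1687, 0.2392]
eef_rot: [[0.963, 0.269, 0.0], [0.269, -0.963, 0.001], [0.001, -0.001, -1.0]]
force: [-1.0, -0.2, -0.2]
width: 0.0856
finger_force: 0.0
bench -5.590463994784023e-05
[0.5048 0.0824] [0.1333 0.0464] 4.2 [   0    0   56  168 8074]
[ 0.5041 -0.061 ] [0.1501 0.0254] 15.6 [ 180   37   42  187 3473]
[ 0.4957 -0.1718] [0.1204 0.0251] 14.3 [ 312  107   33  142 2619]
[ 0.4648 -0.3064] [0.0253 0.1808] -15.5 [ 401  165  130  170 3324]
[ 0.4704 -0.4047] [0.0679 0.0563] 70.3 [ 521  235   91   81 4055]
[0.3463 0.0167] [0.0633 0.0676] -32.9 [  50  248   72   67 1005]
[ 0.3457 -0.1626] [0.1295 0.01  ] 83.1 [209 306 129  50 875]
[ 0.3245 -0.2979] [0.072 0.082] -13.0 [ 364  344   79   74 2094]
shift [ 132.7 -326.6  -40.9] turn [-0.01  0.02  6.62] | clk 1.5 pos [ 0.4795 -0.1702  0.2391] yaw 15.52 F [-0.4 -0.8  0.4] w 0.0854 gf 0.0
```

View pics/w1.png

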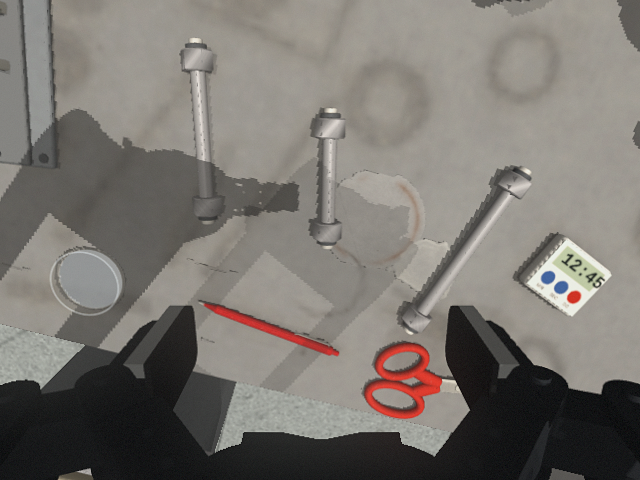

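The wrist view shows all three columns at about (200,130), (327,175) and (465,250), and they agree with the top view to 2–4 mm. Next is the rack.

```bash
python3 -m pendant '[-1,19,-46,-6,0,0,0,-1,19,-46,-6,0,0,0,-1,19,-46,-6,0,0,0,-1,19,-46,-6,0,0,0,-1,19,-46,-6,0,0,0,-1,19,-46,-6,0,0,0,-1,19,-46,-5,0,0,6.6,-1,0,-5,0,0,0,0]';python3 -m pendant '[-1,0,0,0,0,0,0,-1,0,0,0,0,0,0]' >/dev/null; python3 - <<'E'
from h import *
import pickle
d=snap("wrist"); save(d,"w2.png"); pickle.dump(d,open("w2.pkl","wb"))
goal(.52,.18,.28,8.9)
C=cloud(d); Z=C[:,:,2]; g=d["pixels"].min(2)
for lo,hi in((.034,.047),):
  m=((Z>lo)&(Z<hi)&(g>100)).astype(np.uint8)
  k,l,st,_=cv2.connectedComponentsWithStats(m)
  for i in range(1,k):
    if st[i,4]<40: continue
    v,u=np.where(l==i); h=np.median(Z[l==i]); P=ray(d,np.c_[u,v].astype(float),h)[:,:2].astype(np.float32)
    r=cv2.minAreaRect(P)
    print(np.round(r[0],4),np.round(r[1],4),np.round(r[2]),"h",h.round(4),st[i])
E
```

```text
clock: 2.3
position: [0.5214, 0.182, 0.2809]
eef_rot: [[0.989, 0.15, 0.001], [0.15, -0.989, 0.002], [0.001, -0.002, -1.0]]
force: [-0.8, -0.7, -0.9]
width: 0.0854
finger_force: 0.0
shift [-0.7 -3.7 -0.1] turn [ 0.04  0.03 -0.22] | clk 2.55 pos [0.5213 0.1764 0.2799] yaw 8.68 F [ 0.3 -0.4 -0.2] w 0.0854 gf 0.0
[0.633  0.2503] [0.0068 0.0337] 9.0 h 0.0392 [230  42  42  10 406]
[0.6416 0.1941] [0.0068 0.0328] 9.0 h 0.0392 [300  42  41  10 406]
[0.6506 0.1367] [0.0068 0.033 ] 9.0 h 0.0392 [371  42  41  10 407]
[0.5903 0.2557] [0.0073 0.0089] 9.0 h 0.0372 [234  95  11  10 102]
[0.5939 0.2318] [0.0073 0.0092] 9.0 h 0.0371 [262  95  12  10 103]
[0.5989 0.1995] [0.0073 0.0085] 9.0 h 0.0371 [301  95  11  10 104]
[0.6025 0.176 ] [0.0073 0.0085] 9.0 h 0.0373 [329  95  11  10 103]
[0.6077 0.1425] [0.0073 0.0086] 9.0 h 0.037 [369  95  11  10 104]
[0.6114 0.119 ] [0.0073 0.0089] 9.0 h 0.0371 [397  95  11  10 102]
[0.5768 0.2793] [0.009  0.0114] 9.0 h 0.0389 [203 106  14  12 158]
[0.6057 0.0923] [0.009  0.0113] 9.0 h 0.0387 [425 106  14  12 159]
[0.5544 0.1346] [0.0081 0.008 ] 10.0 h 0.0371 [367 159  10  10  93]
[0.5582 0.1102] [0.0082 0.008 ] 12.0 h 0.037 [395 159  10  10  96]
[0.5159 0.187 ] [0.0073 0.0082] 9.0 h 0.0372 [302 193  10   9  82]
[0.5196 0.163 ] [0.0073 0.0081] 9.0 h 0.0373 [329 193  10   9  80]
[0.5151 0.1163] [0.0074 0.0336] 9.0 h 0.039 [365 206  38   9 296]
[0.4775 0.2393] [0.0076 0.0085] 9.0 h 0.0372 [240 225  10   9  77]
[0.4812 0.2155] [0.0076 0.0085] 9.0 h 0.0371 [266 225  10   9  74]
[0.4768 0.1687] [0.0068 0.0334] 9.0 h 0.039 [302 238  37   8 285]
[0.4382 0.2206] [0.0072 0.0336] 11.0 h 0.039 [242 268  36   9 254]
```

View pics/w2.png

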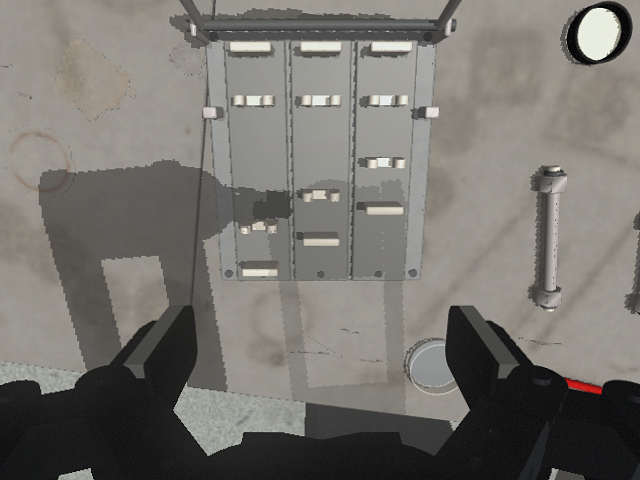

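The wrist view shows every saddle and end stop clearly, at columns 230–410 and rows 42–275. Seats: short (.583,.1266), medium (.5592,.1814), long (.5357,.2356), yaw 8.7°. I'll fetch the medium column first.

```bash
python3 - <<'E'
from h import *
goal(.5041,-.061,.07,15.4)
E
```

```text
shift [-52.7 232.  210.1] turn [ 0.04  0.04 -6.72] | clk 2.55 pos [0.5213 0.1764 0.2799] yaw 8.68 F [ 0.3 -0.4 -0.2] w 0.0854 gf 0.0
```

```bash
python3 -m pendant '[-1,-7.5,33.1,30,0,0,0,-1,-7.5,33.1,30,0,0,0,-1,-7.5,33.1,30,0,0,0,-1,-7.5,33.1,30,0,0,0,-1,-7.5,33.1,30,0,0,0,-1,-7.5,33.1,30,0,0,0,-1,-7.7,33.4,30,0,0,-6.7,-1,0,0,0,0,0,0]' 40 >/dev/null;python3 -m pendant '[-1,0,0,0,0,0,0]'>/dev/null; python3 - <<'E'
from h import *
goal(.5041,-.061,.011,15.4)
d=snap("wrist")
C=cloud(d); Z=C[:,:,2]
m=((Z>0.007)&(Z<.03)).astype(np.uint8)
k,l,st,_=cv2.connectedComponentsWithStats(m)
for i in range(1,k):
    if st[i,4]<1500: continue
    v,u=np.where(l==i); P=ray(d,np.c_[u,v].astype(float),.014)[:,:2].astype(np.float32)
    r=cv2.minAreaRect(P);b=cv2.boxPoints(r);L=max([b[1]-b[0],b[2]-b[1]],key=np.linalg.norm)
    print(np.round(r[0],4),np.round(r[1],4),((np.degrees(np.arctan2(L[1],L[0]))+90)%180-90).round(1),st[i])
E
```

```text
shift [ 1.1  0.5 58.5] turn [-0.06  0.1  -0.25] | clk 3.45 pos [ 0.503  -0.0608  0.0695] yaw 15.15 F [0.9 0.1 1.1] w 0.0854 gf 0.0
[0.5125 0.0746] [0.1431 0.0306] 3.4 [    0     0    63   310 15569]
[ 0.5031 -0.0602] [0.1511 0.0251] 15.4 [ 287   98   58  302 9599]
[ 0.5172 -0.1655] [0.0785 0.0254] 14.3 [ 512  213   57  150 4694]
```

```bash
python3 -m pendant '[-1,0,0,30,0,0,0,-1,0,0,28,0,0,0,1,0,0,0,0,0,0,1,0,0,0,0,0,0,1,0,0,0,0,0,0,1,0,0,0,0,0,0,1,0,0,0,0,0,0,1,0,0,0,0,0,0]' 40; python3 - <<'E'
from h import *
goal(.5041,-.061,.011,15.4)
E
```

```text
clock: 4.3
position: [0.5055, -0.059, 0.0137]
eef_rot: [[0.964, 0.266, 0.002], [0.266, -0.964, -0.0], [0.002, 0.001, -1.0]]
force: [-1.1, 1.3, 7.0]
width: 0.0102
finger_force: 39.0
shift [-1.9  1.6  2.7] turn [ 0.05 -0.11  0.04] | clk 4.3 pos [ 0.5055 -0.059   0.0137] yaw 15.44 F [-1.1  1.3  7. ] w 0.0102 gf 39.0
```

```bash
python3 -m pendant '[1,0,0,-30,0,0,0,1,0,0,-45,0,0,0,1,0,0,-25,0,0,0,1,0,0,0,0,0,0]' 40; python3 - <<'E'
from h import *
goal(.5592,.1814,.10,8.7)
d=snap("wrist"); save(d,"w3.png")
E
```

```text
clock: 4.7
position: [0.5077, -0.0596, 0.1175]
eef_rot: [[0.964, 0.266, 0.009], [0.266, -0.964, -0.002], [0.008, 0.004, -1.0]]
force: [1.5, 0.7, -2.0]
width: 0.0099
finger_force: 39.7
shift [ 113.6 -218.7   17.4] turn [ 0.21 -0.46  6.74] | clk 4.7 pos [ 0.5077 -0.0596  0.1175] yaw 15.44 F [ 1.5  0.7 -2. ] w 0.0099 gf 39.7
```

View pics/w3.png

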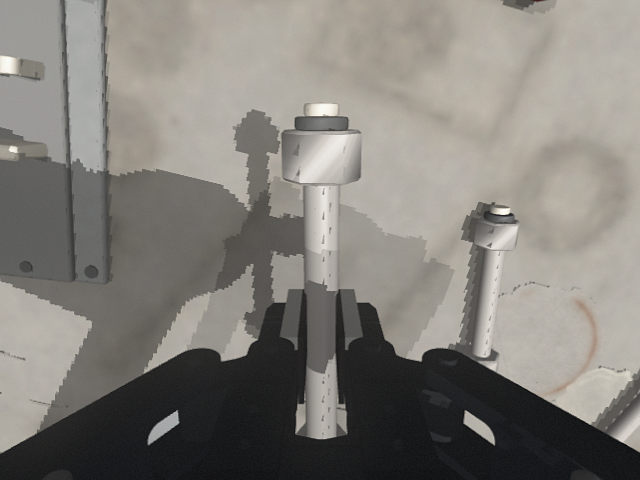

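The column is held on the tool's centreline and its far plug is at (320,108). I'll measure its offset in the tool frame.

```bash
cat >> h.py <<'E'
def held(L):
    s=arm.sense(); d=snap("wrist"); C=cloud(d)
    T=(C-np.array(s["position"]))@np.array(s["eef_rot"])*1000
    m=(np.abs(T[...,1])<16)&(np.abs(T[...,2])<25)&(T[...,0]>22)&(T[...,0]<110)&(d["z_map"]>0)
    P=T[m]; xe=np.percentile(P[:,0],99.7)
    print("far end x",xe.round(1),"=> centre x",(xe-L/2).round(1))
    for a,b in((24,32),(32,L/2-26),(L/2-22,L/2-6)):
        q=P[(P[:,0]>a)&(P[:,0]<b)]
        if len(q): print(a,b,"y mid",((q[:,1].min()+q[:,1].max())/2).round(2),"top z",np.percentile(q[:,2],1).round(2),"n",len(q))
E
python3 - <<'E'
from h import *
held(150)
goal(.5592,.1814,.10,8.7)
E
```

```text
far end x 72.7 => centre x -2.3
24 32 y mid 1.42 top z -4.64 n 832
32 49.0 y mid 1.03 top z -7.32 n 1787
53.0 69.0 y mid 1.4 top z -9.65 n 4018
shift [ 116.5 -217.2   12.6] turn [ 0.03 -0.07  6.74] | clk 4.8 pos [ 0.5047 -0.059   0.1126] yaw 15.44 F [ 0.6  0.9 -1.8] w 0.01 gf 39.7
```

```bash
python3 -m pendant '[1,10,-20,0,0,0,0,1,20,-38,0,0,0,0,1,20,-38,0,0,0,0,1,20,-38,0,0,0,0,1,20,-38,0,0,0,0,1,19,-30,10,0,0,0,1,9,-16,12,0,0,6.7,1,0,0,0,0,0,0]' 40 >/dev/null;python3 -m pendant '[1,0,0,0,0,0,0,1,0,0,0,0,0,0]'; python3 - <<'E'
from h import *
goal(.5613,.1829,.031,8.7)
held(150)
E
```

```text
clock: 5.8
position: [0.5594, 0.1817, 0.0894]
eef_rot: [[0.988, 0.153, -0.002], [0.153, -0.988, -0.001], [-0.002, 0.0, -1.0]]
force: [-0.3, 0.3, -1.9]
width: 0.0104
finger_force: 39.7
shift [ 2.2 -0.9 58.3] turn [0.03 0.1  0.1 ] | clk 5.8 pos [0.5594 0.1817 0.0894] yaw 8.8 F [-0.3  0.3 -1.9] w 0.0104 gf 39.7
far end x 72.9 => centre x -2.1
24 32 y mid 1.51 top z -4.53 n 824
32 49.0 y mid -0.04 top z -4.44 n 1770
53.0 69.0 y mid 1.6 top z -9.73 n 4034
```

```bash
python3 -m pendant '[1,2.2,-1.2,10,0,0,0,1,0,0,18,0,0,0,1,0,0,10,0,0,0,1,0,0,5,0,0,0,1,0,0,0,0,0,0]' 40 ; python3 - <<'E'
from h import *
goal(.5613,.1831,.031,8.7)
E
```

```text
clock: 6.35
position: [0.5613, 0.1838, 0.0461]
eef_rot: [[0.988, 0.152, -0.002], [0.152, -0.988, -0.0], [-0.002, 0.0, -1.0]]
force: [-0.7, 0.2, -1.7]
width: 0.0101
finger_force: 39.7
shift [-0.1  0.6 15.1] turn [0.01 0.1  0.03] | clk 6.35 pos [0.5613 0.1838 0.0461] yaw 8.73 F [-0.7  0.2 -1.7] w 0.0101 gf 39.7
```

```bash
python3 -m pendant '[1,0,0.4,5,0,0,0,1,0,0,5,0,0,0,1,0,0,3,0,0,0,1,0,0,0,0,0,0]' 40 ; python3 - <<'E'
from h import *
goal(.5613,.1831,.031,8.7)
E
```

```text
clock: 6.75
position: [0.5617, 0.1837, 0.0337]
eef_rot: [[0.988, 0.152, -0.001], [0.152, -0.988, -0.0], [-0.001, 0.0, -1.0]]
force: [-1.2, -0.2, -1.8]
width: 0.0098
finger_force: 39.7
shift [-0.5  0.6  2.7] turn [0.   0.04 0.05] | clk 6.75 pos [0.5617 0.1837 0.0337] yaw 8.75 F [-1.2 -0.2 -1.8] w 0.0098 gf 39.7
```

```bash
python3 -m pendant '[1,0,0,1.5,0,0,0,1,0,0,1,0,0,0,1,0,0,0,0,0,0]' 40; python3 -m pendant '[1,0,0,1,0,0,0,1,0,0,0,0,0,0]' 40 
```

```text
clock: 7.05
position: [0.5621, 0.1838, 0.0316]
eef_rot: [[0.988, 0.152, -0.0], [0.152, -0.988, -0.0], [-0.0, 0.0, -1.0]]
force: [0.9, 0.1, -2.1]
width: 0.0101
finger_force: 39.7
clock: 7.25
position: [0.5623, 0.1839, 0.0312]
eef_rot: [[0.988, 0.152, 0.0], [0.152, -0.988, 0.0], [0.0, -0.0, -1.0]]
force: [-1.4, -0.0, 2.1]
width: 0.0102
finger_force: 40.1
```

```bash
python3 -m pendant '[0.5,0,0,0.5,0,0,0,0.3,0,0,0,0,0,0,0.2,0,0,0,0,0,0,0.2,0,0,0,0,0,0]' 40; python3 -m pendant '[0.2,0,0,-30,0,0,0,0.2,0,0,-50,0,0,0,-1,0,0,-50,0,0,0]' >/dev/null; python3 - <<'E'
from h import *
d=snap("wrist"); s=arm.sense(); C=cloud(d)
c,n=np.cos(np.radians(8.7)),np.sin(np.radians(8.7)); o=np.array([.5592,.1814,0])
q=C-o; X=q[...,0]*c+q[...,1]*n; Y=-q[...,0]*n+q[...,1]*c; Z=q[...,2]
for a,b in((30,42),(-30,-20),(55,68),(-68,-55)):
    m=(X*1e3>a)&(X*1e3<b)&(abs(Y)<.016)&(Z>.024)&(Z<.1)
    print(a,b,m.sum(), m.any() and (np.percentile(Z[m],97)*1e3, Y[m].min()*1e3,Y[m].max()*1e3))
goal(.4957,-.1718,.07,14.6)
E
```

```text
clock: 7.65
position: [0.5621, 0.1838, 0.0302]
eef_rot: [[0.988, 0.152, 0.0], [0.152, -0.988, -0.0], [0.0, 0.0, -1.0]]
force: [0.3, 0.2, -0.1]
width: 0.0343
finger_force: 0.0
30 42 564 (np.float64(38.362692134095994), np.float64(-15.726096789365409), np.float64(15.91903666690489))
-30 -20 261 (np.float64(35.493314693522585), np.float64(-5.366959101276604), np.float64(5.963369821471945))
55 68 940 (np.float64(40.81851363660437), np.float64(-12.181768055299585), np.float64(12.992986627427243))
-68 -55 504 (np.float64(40.723102420781295), np.float64(-11.862982272058014), np.float64(13.104765948086822))
shift [-125.1  341.8  100.2] turn [-0.02 -0.69 -5.85] | clk 8.0 pos [0.5662 0.1848 0.172 ] yaw 8.75 F [5.5 1.6 8.6] w 0.0547 gf 0.0
```

The medium column is seated (tube top at 35.4 mm, nuts level). Now the short one.

```bash
python3 -m pendant '[-1,-15.6,42.7,5,0,0,0,-1,-15.6,42.7,8,0,0,0,-1,-15.6,42.7,13,0,0,0,-1,-15.6,42.7,15,0,0,0,-1,-15.6,42.7,15,0,0,0,-1,-15.6,42.7,15,0,0,0,-1,-15.6,42.7,15,0,0,0,-1,-15.6,42.7,15,0,0,-5.8]' 40 >/dev/null;python3 -m pendant '[-1,0,0,0,0,0,0,-1,0,0,0,0,0,0]'>/dev/null; python3 - <<'E'
from h import *
d=snap("wrist")
C=cloud(d); Z=C[:,:,2]
m=((Z>0.007)&(Z<.03)).astype(np.uint8)
k,l,st,_=cv2.connectedComponentsWithStats(m)
for i in range(1,k):
    if st[i,4]<1500: continue
    v,u=np.where(l==i); P=ray(d,np.c_[u,v].astype(float),.014)[:,:2].astype(np.float32)
    r=cv2.minAreaRect(P);b=cv2.boxPoints(r);L=max([b[1]-b[0],b[2]-b[1]],key=np.linalg.norm)
    a=((np.degrees(np.arctan2(L[1],L[0]))+90)%180-90).round(1)
    print(np.round(r[0],4),np.round(r[1],4),a,st[i])
    if abs(r[0][0]-.4957)+abs(r[0][1]+.1718)<.02: goal(r[0][0],r[0][1],.0125,a)
E
```

```text
[ 0.4951 -0.1721] [0.1211 0.0251] 14.3 [ 287  123   61  257 9122]
shift [ 4.4  0.5 46.7] turn [-0.02 -0.01  0.12] | clk 9.05 pos [ 0.4907 -0.1727  0.0592] yaw 14.42 F [ 0.1 -0.2  0. ] w 0.0853 gf 0.0
[ 0.495  -0.3135] [0.0165 0.0658] -15.1 [ 555  268   85  122 3436]
```

```bash
python3 -m pendant '[-1,4.4,0,25,0,0,0,-1,0,0,21,0,0,0,1,0,0,0,0,0,0,1,0,0,0,0,0,0,1,0,0,0,0,0,0,1,0,0,0,0,0,0,1,0,0,0,0,0,0,1,0,0,0,0,0,0]' 40;python3 -m pendant '[1,0,0,-30,0,0,0,1,0,0,-45,0,0,0,1,0,0,-25,0,0,0,1,0,0,0,0,0,0,1,0,0,0,0,0,0]' 40 ; python3 - <<'E'
from h import *
held(120)
goal(.5829,.1266,.09,8.7)
E
```

```text
clock: 9.85
position: [0.4958, -0.1719, 0.0144]
eef_rot: [[0.968, 0.251, 0.002], [0.251, -0.968, -0.0], [0.001, 0.001, -1.0]]
force: [-0.4, 2.5, 6.9]
width: 0.01
finger_force: 39.1
clock: 10.35
position: [0.4953, -0.172, 0.1137]
eef_rot: [[0.968, 0.251, 0.001], [0.251, -0.968, -0.001], [0.001, 0.001, -1.0]]
force: [-1.0, 0.2, -1.7]
width: 0.0102
finger_force: 39.5
far end x 60.0 => centre x -0.0
24 32 y mid 1.45 top z -3.73 n 834
32 34.0 y mid 1.44 top z -4.02 n 205
38.0 54.0 y mid 1.43 top z -9.01 n 3929
shift [ 160.6 -266.3   22.3] turn [-0.04  0.06  5.83] | clk 10.4 pos [ 0.4943 -0.1715  0.1123] yaw 14.53 F [-0.3  0.6 -0.2] w 0.01 gf 39.5
```

```bash
python3 -m pendant '[1,11,-19,0,0,0,0,1,24,-40,0,0,0,0,1,24,-40,0,0,0,0,1,24,-40,0,0,0,0,1,24,-40,0,0,0,0,1,24,-40,5,0,0,0,1,20,-33,10,0,0,0,1,10,-16,5,0,0,5.8]' 40 >/dev/null;python3 -m pendant '[1,0,0,0,0,0,0,1,0,0,0,0,0,0,1,0,0,0,0,0,0]' >/dev/null; python3 - <<'E'
from h import *
goal(.5827,.1280,.031,8.7)
held(120)
E
```

```text
shift [ 0.2 -1.  61.3] turn [0.02 0.1  0.08] | clk 11.5 pos [0.5828 0.127  0.0923] yaw 8.78 F [-0.1  0.3 -1.5] w 0.0097 gf 39.5
far end x 96.1 => centre x 36.1
24 32 y mid 1.52 top z -3.81 n 827
32 34.0 y mid 1.53 top z -3.96 n 206
38.0 54.0 y mid 1.57 top z -9.02 n 3932
```

```bash
python3 -m pendant '[1,0,-1.2,10,0,0,0,1,0,0,20,0,0,0,1,0,0,10,0,0,0,1,0,0,6,0,0,0,1,0,0,0,0,0,0]' 40 ; python3 -m pendant '[1,0,0,5,0,0,0,1,0,0,3,0,0,0,1,0,0,2,0,0,0,1,0,0,0,0,0,0]' 40 ; python3 - <<'E'
from h import *
goal(.5827,.1281,.031,8.7)
E
```

```text
clock: 12.05
position: [0.5824, 0.1289, 0.046]
eef_rot: [[0.988, 0.152, -0.002], [0.152, -0.988, -0.0], [-0.002, -0.0, -1.0]]
force: [0.8, 0.2, -1.2]
width: 0.0098
finger_force: 39.5
clock: 12.45
position: [0.5833, 0.1293, 0.0371]
eef_rot: [[0.988, 0.152, 0.0], [0.152, -0.988, -0.0], [-0.0, 0.0, -1.0]]
force: [0.5, -0.2, -1.9]
width: 0.0104
finger_force: 39.5
shift [-0.8  1.1  6.1] turn [0.01 0.   0.05] | clk 12.45 pos [0.5833 0.1293 0.0371] yaw 8.75 F [ 0.5 -0.2 -1.9] w 0.0104 gf 39.5
```

```bash
python3 -m pendant '[1,0,0.6,2,0,0,0,1,0,0,2,0,0,0,1,0,0,0.7,0,0,0,1,0,0,0,0,0,0]' 40 ; python3 -m pendant '[1,0,0,1,0,0,0,1,0,0,0,0,0,0]' 40
```

```text
clock: 12.85
position: [0.5832, 0.1287, 0.0323]
eef_rot: [[0.988, 0.152, -0.0], [0.152, -0.988, -0.0], [-0.0, -0.0, -1.0]]
force: [0.8, -0.3, -1.0]
width: 0.01
finger_force: 39.5
clock: 13.05
position: [0.5835, 0.1288, 0.0318]
eef_rot: [[0.988, 0.152, 0.0], [0.152, -0.988, 0.0], [0.0, 0.0, -1.0]]
force: [-1.7, 0.0, 1.3]
width: 0.0096
finger_force: 39.8
```

```bash
python3 -m pendant '[0.5,0,0,0.5,0,0,0,0.3,0,0,0,0,0,0,0.2,0,0,0,0,0,0,0.2,0,0,0,0,0,0]' 40 >/dev/null; python3 -m pendant '[0.2,0,0,-30,0,0,0,0.2,0,0,-50,0,0,0,-1,0,0,-50,0,0,0]' >/dev/null; cat >> h.py <<'E'
def seated(x,y,L):
    C=cloud(snap("wrist")); c,n=np.cos(np.radians(8.7)),np.sin(np.radians(8.7))
    q=(C-np.array([x,y,0]))*1e3; X=q[...,0]*c+q[...,1]*n; Y=-q[...,0]*n+q[...,1]*c; Z=q[...,2]
    for a,b,w in((5,L/2-40,7),(-L/2+40,-5,7),(L/2-20,L/2-7,14),(-L/2+7,-L/2+20,14)):
        m=(X>min(a,b))&(X<max(a,b))&(abs(Y)<w)&(Z>24)&(Z<100)
        if m.any(): print(a,b,m.sum(),"top",np.percentile(Z[m],97).round(1),"ymid",((Y[m].min()+Y[m].max())/2).round(1))
E
python3 - <<'E'
from h import *
seated(.5829,.1266,120)
goal(.4648,-.3064,.08,-15.5)
E
```

```text
5 20.0 420 top 35.5 ymid 0.7
-20.0 -5 396 top 35.5 ymid 0.6
40.0 53.0 899 top 40.9 ymid 0.7
-53.0 -40.0 571 top 40.7 ymid 0.6
shift [-188.7  412.    90.7] turn [-0.13 -0.68 24.25] | clk 13.8 pos [0.5875 0.1293 0.1729] yaw 8.75 F [5.1 1.6 8.4] w 0.0548 gf 0.0
```

The short column is seated. Now the long one.

```bash
python3 -m pendant '[-1,-19,41,0,0,0,0,-1,-19,41,5,0,0,0,-1,-19,41,10,0,0,0,-1,-19,41,10,0,0,0,-1,-19,41,10,0,0,0,-1,-19,41,10,0,0,0,-1,-19,41,10,0,0,0,-1,-19,41,12,0,0,0]' 40 >/dev/null;python3 -m pendant '[-1,-19,41,12,0,0,0,-1,-18,43,12,0,0,8.1,-1,0,0,0,0,0,8.1,-1,0,0,0,0,0,8.1,-1,0,0,0,0,0,0,-1,0,0,0,0,0,0]'>/dev/null; python3 - <<'E'
from h import *
d=snap("wrist")
C=cloud(d); Z=C[:,:,2]
m=((Z>0.007)&(Z<.03)).astype(np.uint8)
k,l,st,_=cv2.connectedComponentsWithStats(m)
for i in range(1,k):
    if st[i,4]<1500: continue
    v,u=np.where(l==i); P=ray(d,np.c_[u,v].astype(float),.014)[:,:2].astype(np.float32)
    r=cv2.minAreaRect(P);b=cv2.boxPoints(r);L=max([b[1]-b[0],b[2]-b[1]],key=np.linalg.norm)
    a=((np.degrees(np.arctan2(L[1],L[0]))+90)%180-90).round(1)
    print(np.round(r[0],4),np.round(r[1],4),a,st[i])
goal(.4648,-.3064,.013,-15.5)
E
```

```text
[ 0.464  -0.3074] [0.0251 0.1811] -15.4 [  285    52    60   366 11324]
[ 0.4703 -0.4057] [0.0646 0.0557] 70.0 [  442   123   160   131 16676]
shift [ 5.  -2.  57.1] turn [ 0.01 -0.01  0.2 ] | clk 15.25 pos [ 0.4594 -0.307   0.0701] yaw -15.3 F [-0.3 -0.6  0. ] w 0.0854 gf 0.0
```

```bash
python3 -m pendant '[-0.4,4.5,-1.5,5,0,0,0,-0.4,0,0,27,0,0,0,-0.4,0,0,24.5,0,0,0,1,0,0,0,0,0,0,1,0,0,0,0,0,0,1,0,0,0,0,0,0,1,0,0,0,0,0,0,1,0,0,0,0,0,0]' 40;python3 -m pendant '[1,0,0,-30,0,0,0,1,0,0,-45,0,0,0,1,0,0,-25,0,0,0,1,0,0,0,0,0,0,1,0,0,0,0,0,0]' 40 ; python3 - <<'E'
from h import *
held(180)
goal(.5357,.2356,.10,8.7)
E
```

```text
clock: 16.05
position: [0.4651, -0.3077, 0.0152]
eef_rot: [[0.963, -0.268, 0.002], [-0.268, -0.963, -0.002], [0.003, 0.001, -1.0]]
force: [0.7, 1.1, 6.0]
width: 0.0101
finger_force: 40.0
clock: 16.55
position: [0.4643, -0.3074, 0.1143]
eef_rot: [[0.963, -0.268, 0.001], [-0.268, -0.963, -0.001], [0.002, 0.001, -1.0]]
force: [-0.4, 0.6, -0.7]
width: 0.0101
finger_force: 39.6
far end x 89.0 => centre x -1.0
24 32 y mid 1.47 top z -3.18 n 801
32 64.0 y mid 1.57 top z -3.13 n 3628
68.0 84.0 y mid 1.51 top z -8.39 n 4321
shift [ -75.9 -541.8   13. ] turn [ -0.03   0.04 -24.26] | clk 16.6 pos [ 0.4635 -0.3067  0.1128] yaw -15.56 F [-0.1 -0.2 -3.5] w 0.0098 gf 39.5
```

```bash
python3 -m pendant '[1,-3,-22,0,0,0,0,1,-6.5,-46,0,0,0,0,1,-6.5,-46,0,0,0,0,1,-6.5,-46,0,0,0,0,1,-6.5,-46,0,0,0,0,1,-6.5,-46,0,0,0,0,1,-6.5,-46,0,0,0,0,1,-6.5,-46,0,0,0,0]' 40 >/dev/null;python3 -m pendant '[1,-6.5,-46,0,0,0,0,1,-6.5,-46,0,0,0,0,1,-6.5,-46,5,0,0,0,1,-5,-40,5,0,0,0,1,-3,-22,0,0,0,-8.1,1,0,0,0,0,0,-8.1,1,0,0,0,0,0,-8.1,1,0,0,0,0,0,0]' >/dev/null; python3 -m pendant '[1,0,0,0,0,0,0]' >/dev/null; python3 - <<'E'
from h import *
goal(.5365,.2373,.0318,8.7)
held(180)
E
```

```text
shift [ 1.1 -0.2 70. ] turn [ 0.03  0.16 -0.21] | clk 18.3 pos [0.5356 0.2371 0.1018] yaw 8.49 F [-0.8 -0.6 -0.6] w 0.01 gf 39.6
far end x 88.3 => centre x -1.7
24 32 y mid 1.49 top z -3.27 n 800
32 64.0 y mid 1.42 top z -3.14 n 3641
68.0 84.0 y mid 1.39 top z -8.33 n 4287
```

```bash
python3 -m pendant '[1,1.4,0,10,0,0,-0.2,1,0,0,20,0,0,0,1,0,0,16,0,0,0,1,0,0,8,0,0,0,1,0,0,0,0,0,0]' 40 ; python3 -m pendant '[1,0,0,5,0,0,0,1,0,0,4,0,0,0,1,0,0,3,0,0,0,1,0,0,0,0,0,0]' 40 ; python3 - <<'E'
from h import *
goal(.5368,.2373,.0318,8.7)
E
```

```text
clock: 18.85
position: [0.5365, 0.2371, 0.0473]
eef_rot: [[0.988, 0.155, -0.004], [0.155, -0.988, -0.001], [-0.004, 0.001, -1.0]]
force: [0.1, -0.4, -1.2]
width: 0.0099
finger_force: 39.6
clock: 19.25
position: [0.5379, 0.2377, 0.0373]
eef_rot: [[0.988, 0.155, -0.0], [0.155, -0.988, -0.0], [-0.0, 0.0, -1.0]]
force: [0.3, -0.1, -1.7]
width: 0.0099
finger_force: 39.6
shift [-1.2  0.2  5.5] turn [0.   0.01 0.24] | clk 19.25 pos [0.5379 0.2377 0.0373] yaw 8.94 F [ 0.3 -0.1 -1.7] w 0.0099 gf 39.6
```

```bash
python3 -m pendant '[1,-1,0,2,0,0,0.2,1,0,0,2,0,0,0,1,0,0,0.7,0,0,0,1,0,0,0,0,0,0]' 40 ; python3 -m pendant '[1,0,0,1,0,0,0,1,0,0,0,0,0,0]' 40
```

```text
clock: 19.65
position: [0.537, 0.2375, 0.0327]
eef_rot: [[0.988, 0.152, -0.0], [0.152, -0.988, -0.0], [-0.0, 0.0, -1.0]]
force: [-0.5, -0.2, -1.1]
width: 0.01
finger_force: 39.6
clock: 19.85
position: [0.5372, 0.2376, 0.0324]
eef_rot: [[0.988, 0.152, 0.0], [0.152, -0.988, 0.0], [0.0, -0.0, -1.0]]
force: [-2.6, -0.4, 4.1]
width: 0.0098
finger_force: 40.2
```

```bash
python3 -m pendant '[0.5,0,0,0,0,0,0,0.3,0,0,0,0,0,0,0.2,0,0,0,0,0,0,0.2,0,0,0,0,0,0]' 40 >/dev/null; python3 -m pendant '[0.2,0,0,-30,0,0,0,0.2,0,0,-50,0,0,0,0.2,-25,0,-43,0,0,0,0.2,-25,30,-43,0,0,0,0.2,0,30,-40,0,0,0,0.2,0,0,0,0,0,0,0.2,0,0,0,0,0,0]'; python3 - <<'E'
from h import *
seated(.5357,.2356,180)
d=snap("wrist"); save(d,"w4.png"); C=cloud(d); c,n=np.cos(np.radians(8.7)),np.sin(np.radians(8.7))
q=(C-np.array([.5592,.1814,0]))*1e3; X=q[...,0]*c+q[...,1]*n; Y=-q[...,0]*n+q[...,1]*c; Z=q[...,2]
for nm,D in(("wrist",(X,Y,Z)),):
  X,Y,Z=D
  for z0 in range(44,150,8):
    m=(X>60)&(X<170)&(abs(Y)<125)&(Z>z0)&(Z<z0+8)
    if m.sum()>5: print(z0,m.sum(),"X",np.percentile(X[m],[2,50,98]).round(1),"Y",Y[m].min().round(),Y[m].max().round())
  m=(X>60)&(X<170)&(abs(Y)<28)&(Z>44)&(Z<160)
  print("mid",m.sum(), np.percentile(X[m],[2,50,98]).round(1),np.percentile(Z[m],[2,50,98]).round(1))
goal(.5592,.1814,.2,8.7)
E
```

```text
clock: 20.95
position: [0.5005, 0.1749, 0.2336]
eef_rot: [[0.989, 0.151, 0.004], [0.151, -0.989, 0.001], [0.004, -0.0, -1.0]]
force: [0.2, 0.2, 0.5]
width: 0.0342
finger_force: 0.0
5 50.0 953 top 35.6 ymid -0.3
-50.0 -5 841 top 35.7 ymid 0.3
70.0 83.0 634 top 40.9 ymid -0.1
-83.0 -70.0 406 top 40.8 ymid 0.4Traceback (most recent call last):
  File "<stdin>", line 11, in <module>
    return _quantile_unchecked(
        a, q, axis, out, overwrite_input, method, keepdims, weights)
    return _ureduce(a,
                    func=_quantile_ureduce_func,
    ...<5 lines>...
                    overwrite_input=overwrite_input,
                    method=method)
    r = func(a, **kwargs)
    result = _quantile(arr,
                       quantiles=q,
    ...<2 lines>...
                       out=out,
                       weights=wgt)
    slices_having_nans = np.isnan(arr[-1, ...])
                                  ~~~^^^^^^^^^
IndexError: index -1 is out of bounds for axis 0 with size 0
```

View pics/w4.png

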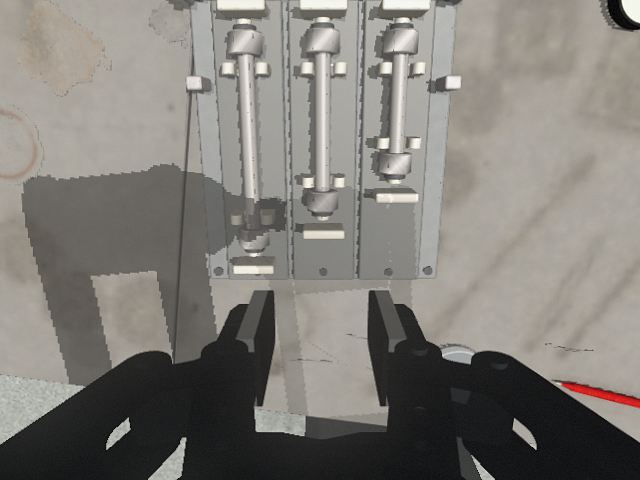

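All three columns lie level in their rows. The keeper is out of this view, so I'll use the first top and scene clouds for it, since nothing has touched it.

```bash
python3 - <<'E'
from h import *
import pickle
c,n=np.cos(np.radians(8.7)),np.sin(np.radians(8.7))
for nm in("top","scene"):
  d=pickle.load(open(nm+".pkl","rb")); C=cloud(d)
  q=(C-np.array([.5592,.1814,0]))*1e3; X=q[...,0]*c+q[...,1]*n; Y=-q[...,0]*n+q[...,1]*c; Z=q[...,2]
  for z0 in range(44,150,10):
    m=(X>60)&(X<170)&(abs(Y)<110)&(Z>z0)&(Z<z0+10)
    if m.sum()>5: print(nm,z0,m.sum(),"X",np.percentile(X[m],[5,50,95]).round(1),"Y",Y[m].min().round(),Y[m].max().round())
goal(.5592,.1814,.2,8.7)
E
```

```text
top 44 331 X [ 94.2  97.9 101.9] Y -103.0 109.0
top 54 17 X [ 98.   99.8 103.7] Y -95.0 99.0
top 64 16 X [100.4 102.1 106.4] Y -95.0 99.0
top 74 15 X [102.1 104.3 106.9] Y -95.0 99.0
top 84 18 X [104.3 107.5 110.3] Y -95.0 99.0
top 94 15 X [107.  108.7 112.5] Y -96.0 100.0
top 104 94 X [109.8 111.2 165.9] Y -96.0 100.0
top 114 468 X [110.4 115.2 160.2] Y -95.0 101.0
top 124 141 X [117.8 123.  157.2] Y -23.0 54.0
top 134 106 X [120.8 150.2 157.1] Y -21.0 85.0
top 144 90 X [153.5 161.1 168.4] Y 62.0 102.0
scene 44 185 X [ 93.3  97.4 101.8] Y -105.0 109.0
scene 54 25 X [ 97.9 100.8 105.7] Y -97.0 101.0
scene 64 29 X [ 98.9 102.4 107.6] Y -95.0 102.0
scene 74 27 X [102.3 104.7 110.7] Y -95.0 102.0
scene 84 32 X [104.3 108.3 112.6] Y -96.0 102.0
scene 94 26 X [106.9 110.9 114.6] Y -96.0 102.0
scene 104 162 X [108.8 111.8 119.5] Y -96.0 101.0
scene 114 247 X [109.7 115.3 120.8] Y -93.0 101.0
scene 124 97 X [118.6 122.3 151.1] Y -22.0 74.0
scene 134 61 X [146.9 152.1 162. ] Y 50.0 95.0
scene 144 48 X [155.2 161.2 168.1] Y 75.0 101.0
shift [60.4  3.2 30.6] turn [-0.    0.09  0.04] | clk 21.05 pos [0.499  0.1754 0.2307] yaw 8.74 F [-0.3 -0.7 -1. ] w 0.034 gf 0.0
```

```bash
python3 - <<'E'
from h import *
import pickle
c,n=np.cos(np.radians(8.7)),np.sin(np.radians(8.7))
T=[pickle.load(open(k+".pkl","rb")) for k in("top","scene")]
Q=np.vstack([cloud(d)[(d["z_map"]>0.05)&(d["z_map"]<1.4)].reshape(-1,3) for d in T])
q=(Q-np.array([.5592,.1814,0]))*1e3; X=q[:,0]*c+q[:,1]*n; Y=-q[:,0]*n+q[:,1]*c; Z=q[:,2]
print("Y bins",list(range(-160,80,40)))
for x0 in range(80,340,20):
    print(x0,[int(np.percentile(Z[m],99)) if (m:=(X>=x0)&(X<x0+20)&(Y>=y0)&(Y<y0+40)).sum()>2 else None for y0 in range(-160,80,40)])
# target pre-push: X 145, Y -65
for X,Y,z in((145,-65,200),(145,-65,108)):
    goal(.5592+(X*c-Y*n)/1e3,.1814+(X*n+Y*c)/1e3,z/1e3,8.7)
E
```

```text
Y bins [-160, -120, -80, -40, 0, 40]
80 [4, 56, 50, 50, 48, 49]
100 [3, 119, 119, 131, 132, 120]
120 [3, 11, 115, 135, 136, 112]
140 [3, 3, 3, 3, 130, 148]
160 [59, 58, 41, 3, 122, 148]
180 [5, 57, 58, 59, 108, 1]
200 [5, 6, 6, 58, 98, 3]
220 [4, 4, 81, 84, 89, 84]
240 [6, 158, 163, 137, 94, 86]
260 [4, 162, 164, 154, 106, 107]
280 [5, 4, 162, 70, 134, 131]
300 [4, 266, 4, 66, 134, 132]
320 [293, 295, 277, 61, 0, 104]
shift [205.4  68.3  30.4] turn [-0.    0.09  0.04] | clk 21.05 pos [0.499  0.1754 0.2307] yaw 8.74 F [-0.3 -0.7 -1. ] w 0.034 gf 0.0
shift [205.5  68.3 122.4] turn [-0.    0.09  0.04] | clk 21.05 pos [0.499  0.1754 0.2307] yaw 8.74 F [-0.3 -0.7 -1. ] w 0.034 gf 0.0
```

```bash
python3 -m pendant '[1,0,14,0,0,0,0,1,41,14,0,0,0,0,1,41,14,0,0,0,0,1,41,13,0,0,0,0,1,41,13,0,0,0,0,1,41,0,15,0,0,0,1,0,0,15,0,0,0,1,0,0,0,0,0,0]' 40;python3 -m pendant '[1,0,0,0,0,0,0]' >/dev/null; python3 - <<'E'
from h import *
c,n=np.cos(np.radians(8.7)),np.sin(np.radians(8.7))
for X,Y,z in((145,-65,108),):
    goal(.5592+(X*c-Y*n)/1e3,.1814+(X*n+Y*c)/1e3,z/1e3,8.7)
E
```

```text
clock: 21.85
position: [0.7103, 0.1384, 0.1943]
eef_rot: [[0.988, 0.152, -0.011], [0.152, -0.988, -0.001], [-0.011, -0.0, -1.0]]
force: [-1.3, -0.4, 0.1]
width: -0.0003
finger_force: 0.0
shift [ 1.4  0.1 92.5] turn [-0.    0.17  0.06] | clk 21.95 pos [0.7112 0.139  0.2005] yaw 8.76 F [-0.2 -0.1  0.3] w -0.0001 gf 0.0
```

```bash
python3 -m pendant '[1,0,0,45,0,0,0,1,0,0,45,0,0,0,1,0,0,2.5,0,0,0,1,0,0,0,0,0,0]' 40; python3 -m pendant '[1,-15,0,-4,0,0,0,1,-16,0,-7,0,0,0,1,-12,0,-1,0,0,0,1,-12,0,0,0,0,0,1,-11,0,4,0,0,0,1,-11,0,6,0,0,0,1,0,0,0,0,0,0]' 40; python3 - <<'E'
from h import *
c,n=np.cos(np.radians(8.7)),np.sin(np.radians(8.7))
for X,Y,z in((66.7,-65,109.6),):
    goal(.5592+(X*c-Y*n)/1e3,.1814+(X*n+Y*c)/1e3,z/1e3,8.7)
E
```

```text
clock: 22.35
position: [0.7115, 0.1393, 0.1104]
eef_rot: [[0.988, 0.152, -0.001], [0.152, -0.988, -0.0], [-0.001, -0.0, -1.0]]
force: [0.2, -0.1, -0.1]
width: 0.0003
finger_force: 0.0
clock: 23.05
position: [0.6404, 0.1281, 0.123]
eef_rot: [[0.988, 0.152, 0.013], [0.152, -0.988, 0.001], [0.013, 0.001, -1.0]]
force: [-10.7, -2.1, 27.6]
width: 0.0001
finger_force: 13.9
shift [-5.7 -0.  13.3] turn [ 0.04 -0.77  0.07] | clk 23.05 pos [0.6404 0.1281 0.123 ] yaw 8.77 F [-10.7  -2.1  27.6] w 0.0001 gf 13.9
```

The fingertip seems to have slid onto the bar's end face, since the force is radial. I'll back off upward and measure the bar.

```bash
python3 -m pendant '[1,0,0,-20,0,0,0,1,0,0,-45,0,0,0,1,-25,0,-45,0,0,0,1,-45,0,0,0,0,0,1,0,0,0,0,0,0,1,0,0,0,0,0,0]' 40; cat >> h.py <<'E'
def bar():
    c,n=np.cos(np.radians(8.7)),np.sin(np.radians(8.7))
    d=snap("wrist"); C=cloud(d); q=(C-np.array([.5592,.1814,0]))*1e3
    X=q[...,0]*c+q[...,1]*n; Y=-q[...,0]*n+q[...,1]*c; Z=q[...,2]
    m=(X>-20)&(X<140)&(Y>25)&(Y<85)&(Z>46)&(Z<135)&(d["z_map"]>.12)
    if m.sum()>20:
        print("bar n",m.sum(),"X",np.percentile(X[m],[2,50,98]).round(1),"Z",np.percentile(Z[m],[2,50,98]).round(1))
        print("theta deg",np.degrees(np.arctan2(np.median(Z[m])-44,97.5-np.median(X[m]))).round(1))
    return d
E
python3 - <<'E'
from h import *
d=bar(); save(d,"w5.png")
c,n=np.cos(np.radians(8.7)),np.sin(np.radians(8.7)); 
p=(np.array(arm.sense()["position"])-[.5592,.1814,0])*1e3; print("TCP X,Y,Z",p[0]*c+p[1]*n,-p[0]*n+p[1]*c,p[2])
E
```

```text
clock: 23.65
position: [0.5685, 0.1172, 0.2245]
eef_rot: [[0.988, 0.152, 0.007], [0.152, -0.988, 0.001], [0.007, 0.0, -1.0]]
force: [-0.1, 0.1, 0.2]
width: -0.0001
finger_force: 0.0
bar n 2951 X [ 66.3  74.2 101.6] Z [ 46.4 113.4 116.2]
theta deg 71.4
TCP X,Y,Z 0.28967921961771914 -64.95805282398598 223.95725342932656
```

View pics/w5.png

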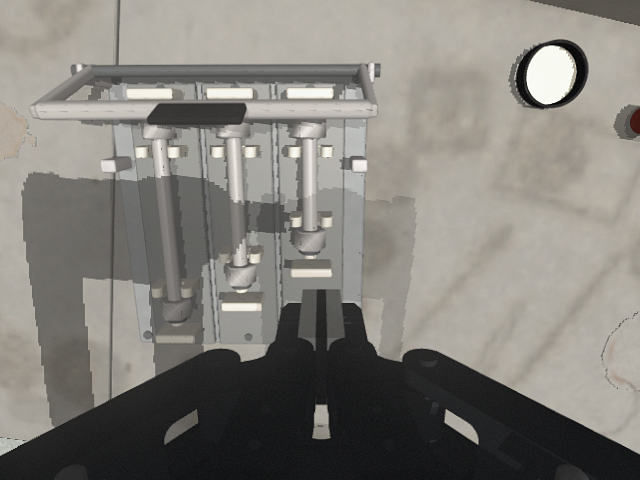

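The bar is at about 70° (pixel row ~110) and the columns are undisturbed. I'll go in behind it again with the tip lower on its face.

```bash
python3 -m pendant '[1,50,0,0,0,0,0,1,50,0,0,0,0,0,1,0,0,30,0,0,0,1,0,0,45,0,0,0,1,0,0,33,0,0,0,1,0,0,0,0,0,0,1,0,0,0,0,0,0]' 40; python3 - <<'E'
from h import *
c,n=np.cos(np.radians(8.7)),np.sin(np.radians(8.7)); 
p=(np.array(arm.sense()["position"])-[.5592,.1814,0])*1e3; print("TCP X,Y,Z",p[0]*c+p[1]*n,-p[0]*n+p[1]*c,p[2])
E
```

```text
clock: 24.4
position: [0.6676, 0.1323, 0.1128]
eef_rot: [[0.988, 0.152, 0.0], [0.152, -0.988, 0.0], [0.0, -0.0, -1.0]]
force: [0.1, 0.6, 1.0]
width: -0.0003
finger_force: 0.0
TCP X,Y,Z 99.77050054547324 -64.92388274708573 112.83272113753485
```

```bash
python3 -m pendant '[1,-10,0,0,0,0,0,1,-8,0,2,0,0,0,1,-7,0,3,0,0,0,1,0,0,0,0,0,0]' 40; python3 -m pendant '[1,-5,0,4,0,0,0,1,-5,0,4,0,0,0,1,0,0,0,0,0,0]' 40
```

```text
clock: 24.8
position: [0.6422, 0.1284, 0.1085]
eef_rot: [[0.988, 0.152, 0.002], [0.152, -0.988, 0.0], [0.002, 0.0, -1.0]]
force: [0.6, 0.2, 1.2]
width: 0.0002
finger_force: 0.6
clock: 25.1
position: [0.6309, 0.1267, 0.0978]
eef_rot: [[0.988, 0.152, -0.002], [0.152, -0.988, -0.0], [-0.002, -0.0, -1.0]]
force: [-0.4, 0.3, -0.7]
width: -0.0
finger_force: 0.0
```

```bash
python3 -m pendant '[1,0,0,-20,0,0,0,1,0,0,-45,0,0,0,1,-20,0,-45,0,0,0,1,-42,0,0,0,0,0,1,0,0,0,0,0,0,1,0,0,0,0,0,0]' 40; python3 - <<'E'
from h import *
d=bar()
E
```

```text
clock: 25.7
position: [0.5699, 0.1174, 0.2086]
eef_rot: [[0.988, 0.152, -0.001], [0.152, -0.988, -0.0], [-0.001, -0.0, -1.0]]
force: [0.0, -1.0, 0.3]
width: -0.0002
finger_force: 0.0
bar n 3047 X [ 40.   48.8 102. ] Z [46.3 93.5 97.2]
theta deg 45.5
```

The bar is now at about 41°. I'll push from above along the arc.

```bash
python3 -m pendant '[1,30,0,0,0,0,0,1,28,0,10,0,0,0,1,0,0,45,0,0,0,1,0,0,42,0,0,0,1,0,0,0,0,0,0]' 40; python3 -m pendant '[1,-3,0,5,0,0,0,1,-4,0,6,0,0,0,1,-4,0,7,0,0,0,1,-3,0,8,0,0,0,1,-2,0,8,0,0,0,1,-1,0,6,0,0,0,1,0,0,0,0,0,0]' 40
```

```text
clock: 26.25
position: [0.624, 0.1257, 0.1034]
eef_rot: [[0.988, 0.152, -0.013], [0.152, -0.988, -0.002], [-0.013, -0.0, -1.0]]
force: [-1.7, 0.2, -0.6]
width: 0.0002
finger_force: 0.0
clock: 26.95
position: [0.6104, 0.1236, 0.0706]
eef_rot: [[0.988, 0.152, -0.002], [0.152, -0.988, -0.0], [-0.002, -0.0, -1.0]]
force: [-0.2, -0.3, -0.5]
width: 0.0003
finger_force: 0.0
```

```bash
python3 -m pendant '[1,-1,0,5,0,0,0,1,0,0,5,0,0,0,1,0,0,2,0,0,0,1,0,0,0,0,0,0]' 40; python3 -m pendant '[1,0,0,1,0,0,0,1,0,0,1,0,0,0,1,0,0,0,0,0,0]' 40
```

```text
clock: 27.35
position: [0.6102, 0.1235, 0.0594]
eef_rot: [[0.988, 0.152, -0.001], [0.152, -0.988, -0.0], [-0.001, -0.0, -1.0]]
force: [-0.5, 0.5, 0.1]
width: 0.0001
finger_force: 0.0
clock: 27.65
position: [0.6106, 0.1235, 0.0581]
eef_rot: [[0.988, 0.152, 0.0], [0.152, -0.988, 0.0], [0.0, 0.0, -1.0]]
force: [0.5, 0.3, 0.8]
width: 0.0
finger_force: 0.2
```

```bash
python3 -m pendant '[1,0,0,1,0,0,0,1,0,0,0,0,0,0]' 40; python3 -m pendant '[1,0,0,1,0,0,0,1,0,0,0,0,0,0]' 40|grep -E "pos|force"; python3 -m pendant '[1,0,0,0.5,0,0,0,1,0,0,0,0,0,0]' 40|grep -E "pos|force"
```

```text
clock: 27.85
position: [0.6106, 0.1236, 0.0571]
eef_rot: [[0.988, 0.152, 0.0], [0.152, -0.988, 0.0], [0.0, -0.0, -1.0]]
force: [0.3, -0.1, 1.2]
width: -0.0001
finger_force: 0.5
position: [0.6107, 0.1236, 0.0564]
force: [-0.7, -1.0, 2.6]
finger_force: 0.8
position: [0.6109, 0.1236, 0.056]
force: [0.5, -0.3, 4.9]
finger_force: 1.7
```

```bash
python3 -m pendant '[1,0,0,1,0,0,0,1,0,0,0.5,0,0,0,1,0,0,0,0,0,0]' 40|grep -E "pos|force"; python3 -m pendant '[1,0,0,-20,0,0,0,1,0,0,-45,0,0,0,1,-20,0,-45,0,0,0,1,-40,0,-30,0,0,0,1,0,0,0,0,0,0,1,0,0,0,0,0,0]' 40 >/dev/null; python3 - <<'E'
from h import *
d=bar(); save(d,"w6.png")
E
```

```text
position: [0.6115, 0.1237, 0.0552]
force: [2.2, -0.4, 7.1]
finger_force: 2.8
bar n 2588 X [ 23.3  32.3 101.6] Z [46.2 48.3 50.3]
theta deg 3.8
```

View pics/w6.png

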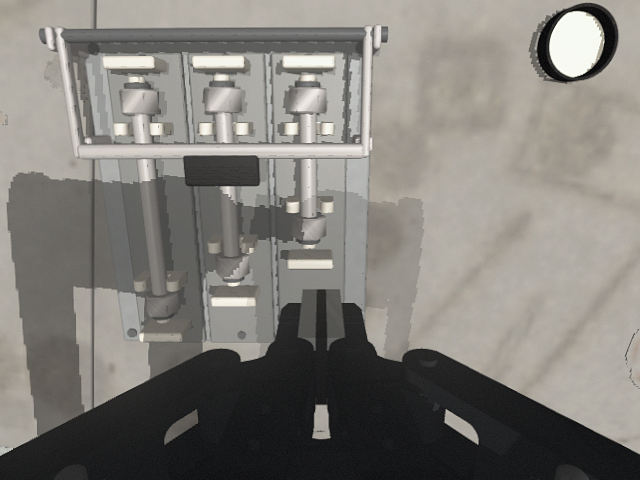

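The bar is down flat across all three tubes (top at about 48–49 mm, pixel row 150), and the columns are still seated. I'll hand in.

```bash
python3 -c "
from plant import arm
print(arm.sense()['clock']); print(arm.close_job())"
```

```text
29.2
the job is handed in; nothing more can be done
None
```

All three columns are seated in their own rows, the retaining bar is closed over them, the beaker and flask were not approached, and the job was handed in at 29.2 s.

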